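Bolt the test jig shut over the green phone

ROBOT

A 6-joint arm with a two-finger parallel gripper is mounted at the origin on the work surface. World frame = base frame: x ahead of the robot, y to its left, z up, the work surface at z = 0. Lengths are in m, angles in rad, forces in N, time in s.
With the tool pointing down it reaches from about 0.375 to 0.9 m from the base axis. Payload 3.1 kg.
Tool frame: the origin (TCP) lies between the finger pads; the fingertips stand 8 mm ahead of it and the grasp point (between the pads) lies 11 mm behind it; z points along the fingers, y is the line along which they close (so a half turn about z gives the same grasp; the last joint's range is limited). The gripper opens to 85 mm and grips with 20 to 120 N. Pads are 22 mm wide; open, the fingers measure 114 mm over their backs; the gripper's body (76 mm by 85 mm) begins 54 mm behind the grasp point. The pads swing forward as they close: fully open they stand 13 mm farther back than shut.
Start: joints at [1.157, 0.527, 1.433, -0, 1.181, -0.178], TCP at [0.145, 0.608, 0.239] pointing down, gripper open.
Joint ranges: [-3.08, 3.08], [-0.75, 2.2], [0.22, 2.44], [-1.43, 4.57], [0, 2.65], [-2.85, 2.85]. Speed limits (rad/s): [2.79, 2.79, 3.14, 3.14, 3.14, 3.14].

INTERFACE

Orientations are given as a unit quaternion [x, y, z, w].
In Python, from station import readout, cams, sign_off gives the robot as it stands.
- The arm moves only by the tool send_rows, never from a script. Its argument "commands" is text: rows parted by semicolons, each of 5 numbers parted by spaces: the finger opening in mm, from 0 to 85.4, then the shift along the tool's x, y, z each as a share of 0.02 m, from -1 to 1, then the turn about the tool's z as a share of 4 degrees, from -1 to 1. In form: grip dx dy dz spin; .... A call has 1 to 20 rows; each row shifts and turns the commanded pose from where the row before left it, along the tool's axes as they then stand; what a row does not reach is not made up. A row lasts 1/12 s, in which the tool goes at most 41.7 mm and 7.16 degrees, less where a joint would pass 70% of its speed; a pose out of reach is approached as far as the arm can. A call with a number of a shift or a turn outside -1 to 1 is refused whole. A call with a gripper value outside its range is refused whole. The fingers move at their own pace and stop on an object; "grip_force" is the grip in N (left out, the last holds). Time passes only in rows, so rows that do not move let the fingers close. It gives the time, the measured TCP pose, the force, the opening and the grip force at its end, in the units of the state.
- readout.sense(): the state, without advancing time (a new reading comes with each control period).
- cams.snapshot(name): name is "scene" or "top"; returns a dict with "pixels" (480x640x3 uint8, red, green, blue), "intrinsics" (3x3 intrinsics, pixels), "eye" and "rotation" of the camera in the world. Camera axes: x right, y down, z forward; pixel columns grow to the right and rows downward; lengths in m; the calibration is good to about 2 mm. A picture is of the moment at which its call begins. There is no depth.
- sign_off(): hands the job in; it is judged then, once.
The state is a dict: "t": time; "q": joint angles; "qd": joint speeds; "tau": joint torques, N m; "tcp_pos": TCP position; "tool_rot": TCP orientation; "force": force on the tool from outside, world axes, zero at the start; "ft_torque": the same for the moment, N m; "finger_gap": opening from 0.0 (shut) to 1.0 (fully open); "gripper_force": force on a finger pad.
Only numpy, scipy, OpenCV 4.12 (cv2) and the standard library are available. Lean on these libraries where they do the work, as an engineer would, in place of code of your own. Each camera call takes 0.05 s, during which the arm holds its last target. There are 200 camera calls.

TASK

Two phone test jigs stand on the bench: on the one whose phone shows a green screen, press the orange spring catch down with one fingertip and, while holding it down, push the blue bolt tab with the other fingertip until the bolt is fully home through its keeper. Then let the catch spring back up and move clear. Only touch and push, without forcing the catch or the bolt; pinch and lift nothing, and leave the red phone's jig and everything else lying on the bench as they are.

Things in the scene. Friction and masses are not known exactly. Their poses are not given: they have to be found in the camera images.
- jig_green: The test jig, fixed: grey plate 170 x 220 x 18 mm, phone with green lit screen under a closed dark frame (top 38 mm above the bench). Origin under the plate's centre; z up, +y = the way the bolt slides home, x from bolt side to phone side. Along x = -55 mm stand: orange catch plate y -95 to -15 mm, free fingertip space, blue bolt tab y 19 to 35 mm (bolt open), steel keeper y 82 to 100 mm, top 48 mm
- jig_red: The other, identical test jig, fixed: grey plate 170 x 220 x 18 mm, phone with red lit screen under a closed dark frame (top 38 mm above the bench). Origin under the plate's centre; z up, +y = the way the bolt slides home, x from bolt side to phone side. Along x = -55 mm stand: orange catch plate y -95 to -15 mm, free fingertip space, blue bolt tab y 19 to 35 mm (bolt open), steel keeper y 82 to 100 mm, top 48 mm
- catch_green (a joint): travel (m) of the green jig's orange spring catch: 0 up (bolt locked), 0.007 fully down on its stop. Moves straight down wherever pressed; a fingertip may slide along it. About 3 N when up, 6.5 N fully down. Frees the bolt from 4 mm down; let go, it springs up and locks the bolt again (notches every 12 mm)
- bolt_green (a joint): travel (m) of the green jig's bolt along the jig's +y: 0 open (as found), 0.036 fully home through the keeper, on its stop. About 2 N of friction, stays where left; 2 mm of play while the catch is up. Pushed by its blue upright tab: 26 mm wide, 16 mm thick along the slide, top 74 mm above the bench
- catch_red (a joint): travel (m) of the red jig's orange spring catch: 0 up (bolt locked), 0.007 fully down on its stop. Moves straight down wherever pressed; a fingertip may slide along it. About 3 N when up, 6.5 N fully down. Frees the bolt from 4 mm down; let go, it springs up and locks the bolt again (notches every 12 mm)
- bolt_red (a joint): travel (m) of the red jig's bolt along the jig's +y: 0 open (as found), 0.036 fully home through the keeper, on its stop. About 2 N of friction, stays where left; 2 mm of play while the catch is up. Pushed by its blue upright tab: 26 mm wide, 16 mm thick along the slide, top 74 mm above the bench
- catch_green_top (a point): centre of the top face of the green jig's orange catch plate: 80 mm along the jig's y, 30 mm across, flat, 56 mm above the bench when up and 49 mm when fully down; moves with the catch, axes as the jig's. The aluminium walls on its two long sides reach only 44 mm
- bolt_green_face (a point): point on the -y face of the green jig's blue bolt tab (the face to push on), in the middle of its width, 61 mm above the bench and 13 mm below the tab's top; moves with the bolt, axes as the jig's
- gap_green (a point): middle of the free fingertip space between catch plate and tab of the green jig while the bolt is open: 34 mm long along the slide, open to both sides; 50 mm above the bench, nothing below it higher than 40 mm; fixed to the jig, axes as the jig's
- jar: loose amber jar with black cap, 26 mm across, 45 mm tall, standing between the two jigs; origin under its centre
- phone_black: loose dark phone, 76 x 160 x 8 mm, lying beyond the jigs; origin under its centre, long side along its y
- phone_white: loose white phone, 76 x 160 x 8 mm, lying beyond the jigs; origin under its centre, long side along its y
- screwdriver: loose yellow screwdriver, 160 mm long, lying between the robot and the jigs on the left; handle to its -x
- tweezers: loose steel tweezers, 120 mm long, 6 mm thick, lying between the robot and the jigs on the right; along its x
- tape: loose yellow ring of tape, 84 mm across, 24 mm high, left of the jigs; origin under its centre
- cleaner: loose clear bottle with blue cap, 52 mm across, 130 mm tall, right of the jigs; origin under its centre
- screw_tray: loose green screw tray, 110 x 80 x 25 mm, right of the jigs, farther from the robot than the bottle; origin under its centre

How it is judged:
By the outcome, as a careful person would: the job done as asked, in the order asked, and still so for the second after the job is handed in, with the robot touching nothing.
It also fails if it takes over 40 s, if anything falls off the work surface, if the arm or the gripper's body presses on something with over 40 N, if the wrist force passes 120 N, or if a joint passes its speed limit or range.

## Working session

There is one attempt and no reset: what is moved stays moved. The work goes in short steps, Python scripts to look and compute and a tool call to move; the robot and the scene stay as the last step left them, time stands still between calls to the robot, and variables do not carry over. Pictures are saved under pics/ and viewed, at most 10 in all, crops included, and the job is handed in when it is done.

Besides the shell and the picture viewer there is one more tool, called after "Emit:" by a JSON object that holds its "op" and its "data". send_rows: Moves the arm, as the interface text tells. Its arguments: {"type":"object","properties":{"commands":{"type":"string"},"grip_force":{"type":"number"}},"required":["commands"]}

```bash
mkdir -p pics
python3 - <<'E'
from station import readout,cams
import cv2,pickle
for n in("scene","top"):
    d=cams.snapshot(n); cv2.imwrite(f"pics/{n}0.png",d["pixels"][:,:,::-1]); pickle.dump(d,open(n+".pkl","wb")); print(n,d["intrinsics"],d["eye"],d["rotation"])
s=readout.sense();print(s)
E
```

```text
scene [[558.26428804   0.         320.3331198 ]
 [  0.         558.26428804 233.07815536]
 [  0.           0.           1.        ]] [ 1.28904485 -0.42225928  1.01772378] [ 0.81646864  0.45871256 -0.18030444 -0.30075248]
top [[465.31369597   0.         330.9612505 ]
 [  0.         465.31369597 232.81722947]
 [  0.           0.           1.        ]] [ 0.51564371 -0.00207199  1.14833572] [ 0.71434794 -0.69937414  0.01767931 -0.01644026]
{'t': 0.1, 'q': array([ 1.15748315e+00,  5.28355822e-01,  1.43378152e+00,  1.33521300e-05,
        1.18139708e+00, -1.78511749e-01]), 'qd': array([-0.00046858, -0.00126494, -0.00142099,  0.00082967,  0.00104208,
        0.00095382]), 'tau': array([-2.98973209e-04, -4.43304920e+01, -1.78585356e+01, -2.46587269e-04,
        3.86943444e-03, -4.40189964e-06]), 'tcp_pos': array([0.14512438, 0.60727092, 0.2384398 ]), 'tool_rot': array([ 1.17133682e-01,  9.93115682e-01, -9.26887395e-04, -2.89028212e-04]), 'force': array([ 0.60259389,  0.40489511, -0.10835961]), 'ft_torque': array([ 0.014384  , -0.00340302, -0.02584593]), 'gripper_force': 0.0, 'finger_gap': 1.0024183287509925}
```

View pics/top0.png

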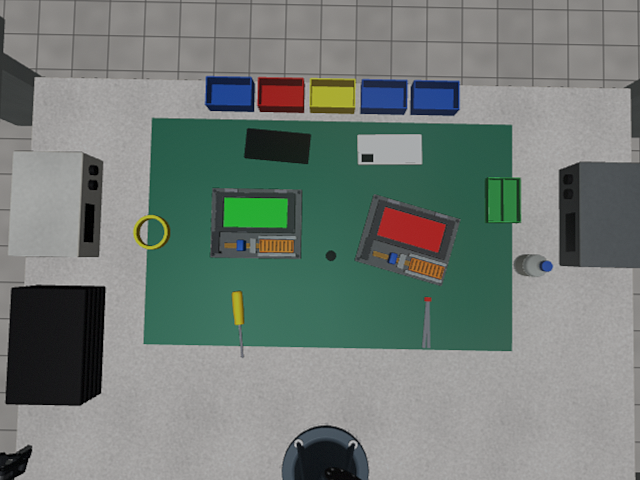

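View pics/scene0.png

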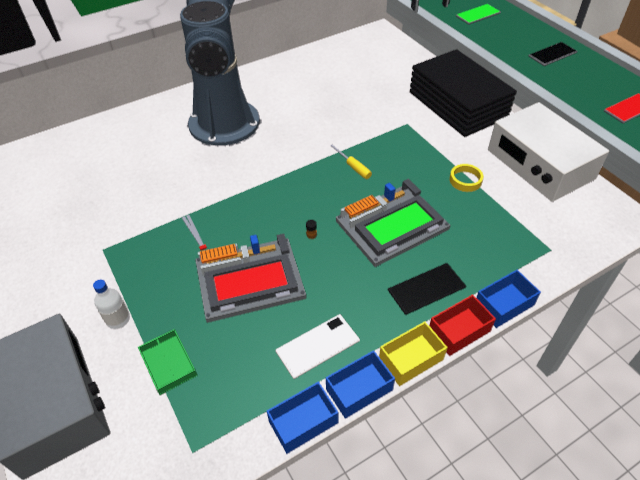

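The top view shows the green jig on the left, with its orange catch near px (276,245), its blue tab near (241,245), and the bolt sliding left (world +y). The scene view shows the same jig at about (390,215), with the catch at (362,206) and the tab at (390,190).

```bash
cat > h.py <<'E'
import numpy as np,cv2
from scipy.spatial.transform import Rotation as R
def ray(d,uv):
    uv=np.atleast_2d(np.asarray(uv,float))
    v=np.c_[uv,np.ones(len(uv))]@np.linalg.inv(d["intrinsics"]).T
    r=np.asarray(d["rotation"]); r=R.from_quat(r) if r.size==4 else R.from_matrix(r)
    return np.asarray(d["eye"]),r.apply(v)
def onz(d,uv,z):
    e,v=ray(d,uv); return e+v*((z-e[2])/v[:,2])[:,None]
def blobs(d,lo,hi,amin=20):
    m=cv2.inRange(cv2.cvtColor(d["pixels"],cv2.COLOR_RGB2HSV),lo,hi)
    m=cv2.morphologyEx(m,cv2.MORPH_CLOSE,np.ones((3,3)))
    c,_=cv2.findContours(m,cv2.RETR_EXTERNAL,cv2.CHAIN_APPROX_NONE)
    return [x for x in c if cv2.contourArea(x)>amin]
E
python3 - <<'E'
import pickle; from h import *
for n in("top","scene"):
    d=pickle.load(open(n+".pkl","rb"))
    for nm,lo,hi,z,amin in(("orange",(8,150,100),(20,255,255),.056,60),("blue",(105,140,60),(125,255,255),.074,20),("green",(55,200,150),(65,255,255),.025,500)):
        for c in blobs(d,lo,hi,amin):
            r=cv2.minAreaRect(c); b=cv2.boxPoints(r)
            p=onz(d,[r[0]],z)[0]
            print(n,nm,np.round(r[0],1),np.round(r[1],1),round(r[2],1),p.round(4),onz(d,b,z)[:,:2].round(3).tolist())
E
```

```text
top orange [423.5 267.2] [38.5 12.5] 16.4 [ 0.4923 -0.2219  0.056 ] [[0.49, -0.175], [0.518, -0.182], [0.495, -0.269], [0.466, -0.261]]
top orange [274.5 246. ] [12. 37.] 90.0 [0.5346 0.1284 0.056 ] [[0.548, 0.172], [0.55, 0.085], [0.521, 0.085], [0.52, 0.171]]
top blue [546.5 265.5] [9. 9.] 90.0 [ 0.5027 -0.502   0.074 ] [[0.513, -0.492], [0.513, -0.512], [0.493, -0.512], [0.492, -0.492]]
top blue [392.5 258. ] [ 6.5 10.4] 11.3 [ 0.5124 -0.1465  0.074 ] [[0.502, -0.137], [0.526, -0.141], [0.523, -0.156], [0.499, -0.152]]
top blue [239.5 245. ] [10.  7.] 90.0 [0.5349 0.207  0.074 ] [[0.546, 0.215], [0.547, 0.199], [0.524, 0.199], [0.523, 0.215]]
top blue [434.5  97. ] [34. 47.] 90.0 [ 0.8916 -0.2395  0.074 ] [[0.931, -0.184], [0.933, -0.294], [0.852, -0.295], [0.85, -0.185]]
top blue [383.5  95.4] [45.6 32.1] 1.5 [ 0.8927 -0.1199  0.074 ] [[0.855, -0.066], [0.931, -0.067], [0.931, -0.174], [0.854, -0.173]]
top blue [228.9  93.5] [47.2 34. ] 1.5 [0.8895 0.2428 0.074 ] [[0.849, 0.298], [0.93, 0.298], [0.93, 0.188], [0.849, 0.187]]
scene orange [220.3 253.2] [13.7 40.4] 79.0 [ 0.4951 -0
[... 311 characters left out ...]
.072], [0.968, -0.083], [0.963, -0.313]]
scene blue [ 99.7 285.9] [12.1 11.2] 63.4 [ 0.4573 -0.4816  0.074 ] [[0.441, -0.493], [0.439, -0.471], [0.473, -0.47], [0.475, -0.492]]
scene blue [509.1 295.8] [40.  56.3] 59.0 [0.9219 0.2236 0.074 ] [[0.881, 0.169], [0.877, 0.305], [0.963, 0.278], [0.963, 0.149]]
scene blue [254.6 243.8] [18.2  6.7] 78.7 [ 0.5254 -0.1544  0.074 ] [[0.498, -0.153], [0.502, -0.139], [0.552, -0.156], [0.548, -0.169]]
scene blue [389.1 191.5] [ 9.6 16.9] 6.3 [0.5491 0.1927 0.074 ] [[0.563, 0.166], [0.519, 0.203], [0.534, 0.22], [0.578, 0.183]]
scene green [398.9 222.7] [22.  62.1] 64.4 [0.6092 0.1827 0.025 ] [[0.577, 0.11], [0.577, 0.278], [0.641, 0.256], [0.64, 0.094]]
```

Run:
```python
import pickle; from h import *
d=pickle.load(open("top.pkl","rb"))
def ang(c,z):
    P=onz(d,c.reshape(-1,2),z)[:,:2].astype(np.float32); r=cv2.minAreaRect(P); return np.round(r[0],4),np.round(r[1],4),r[2]
for c in blobs(d,(50,180,120),(70,255,255),500): print("screen",ang(c,.028), cv2.boundingRect(c))
g=d["pixels"][170:275,195:320]; cv2.imwrite("pics/crop.png",cv2.resize(g,None,fx=6,fy=5.6,interpolation=cv2.INTER_CUBIC)[:,:,::-1])
```

```text
screen (array([0.6162, 0.1819]), array([0.0678, 0.1519]), 1.2187113761901855) (223, 198, 64, 29)
```

View pics/crop.png

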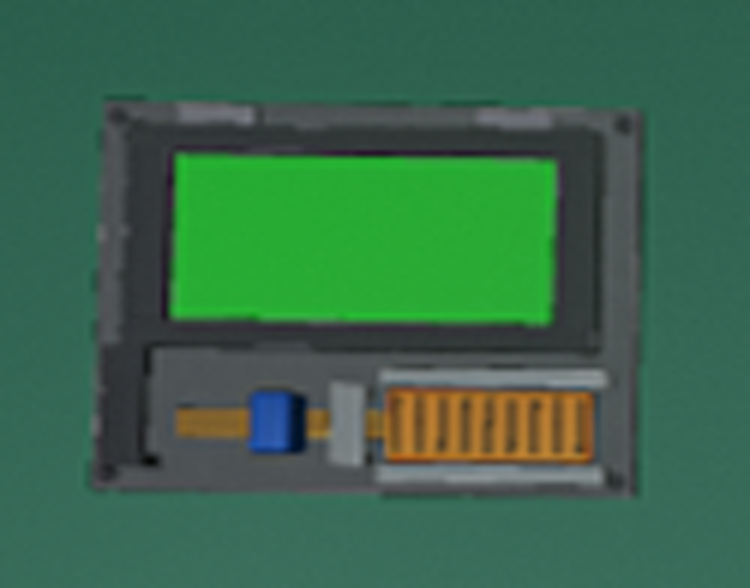

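The crop shows the catch at top-px 259–294, the blue tab's +y edge at 236.7, and a low grey bracket in the gap. I estimate the jig origin at (0.590, 0.179) with yaw near 0.

Emit:
{"op": "send_rows", "data": {"commands": "70 0 0 0 -0.84;70 0 0 0 -0.84;70 0 0 0 -0.84;70 0 0 0 -0.84;70 -0.8 -0.97 0 0;70 -0.8 -0.97 0 0;70 -0.8 -0.97 0 0;70 -0.8 -0.97 0 0;70 -0.8 -0.97 0 0;70 -0.8 -0.97 0 0;70 -0.8 -0.97 0 0;70 -0.8 -0.97 0 0;70 -0.8 -0.97 0 0;70 -0.8 -0.97 0 0;70 -0.8 -0.97 0 0;70 -0.8 -0.97 0 0;70 -0.8 -0.97 0 0;70 -0.8 -0.97 0 0;70 -0.8 -0.97 0 0;70 -0.8 -0.97 0 0"}}

```text
t: 1.77
tcp_pos: [0.4016, 0.2962, 0.2391]
tool_rot: [0.0, 1.0, -0.0, -0.0]
force: [-0.2, 0.2, -0.1]
finger_gap: 0.817
gripper_force: 0.0
```

Emit:
{"op": "send_rows", "data": {"commands": "70 -0.84 -0.98 0.5 0;70 -0.84 -0.98 0.5 0;70 -0.84 -0.98 0.5 0;70 -0.84 -0.98 0.5 0;70 -0.84 -0.98 0.5 0;70 -0.84 -0.98 0.5 0;70 -0.84 -0.98 0.5 0;70 -0.84 -0.98 0.5 0;70 0 0 0.9 0;70 0 0 0.9 0;70 0 0 0.9 0;70 0 0 0 0;70 0 0 0 0"}}

```text
t: 2.85
tcp_pos: [0.5348, 0.1404, 0.1044]
tool_rot: [0.0, 1.0, -0.0, -0.002]
force: [1.0, -0.6, 0.7]
finger_gap: 0.821
gripper_force: 0.0
```

Run:
```python
from station import readout,cams
from h import *
import pickle
o=[]
for n,(a,b,c,e) in(("scene",(150,250,300,430)),("top",(180,280,190,320))):
    d=cams.snapshot(n); pickle.dump(d,open(n+"1.pkl","wb"))
    o.append(cv2.resize(d["pixels"][a:b,c:e],(780,600) if 0 else (390,300),interpolation=cv2.INTER_CUBIC))
cv2.imwrite("pics/c1.png",cv2.resize(np.hstack(o),(800,308))[:,:,::-1])
s=readout.sense();print(s["tcp_pos"],s["force"],s["finger_gap"])
```

```text
[0.53614189 0.140738   0.10596896] [ 0.74353132  0.40253734 -0.15120998] 0.8215350029711252
```

View pics/c1.png

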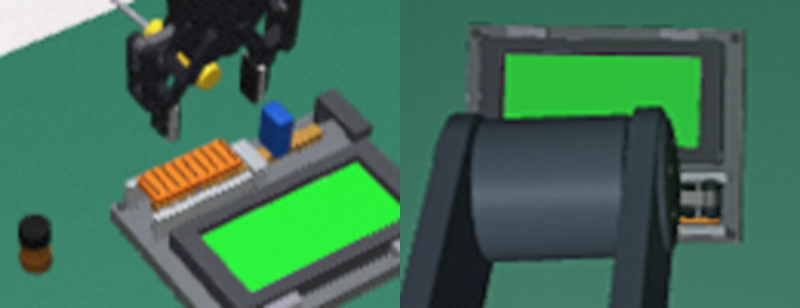

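Run:
```python
import pickle; from h import *
d=pickle.load(open("scene1.pkl","rb"))
e,v=ray(d,[[382.9,183.1],[354.6,194.8]])
for x in(.535,.546): print(x,(e+v*((x-e[0])/v[:,0])[:,None]).round(4).tolist())
cv2.imwrite("pics/c2.png",cv2.resize(d["pixels"][150:225,330:430],(800,600),interpolation=cv2.INTER_CUBIC)[:,:,::-1])
```

```text
0.535 [[0.535, 0.1828, 0.0953], [0.535, 0.1026, 0.0987]]
0.546 [[0.546, 0.174, 0.1087], [0.546, 0.095, 0.1121]]
```

View pics/c2.png

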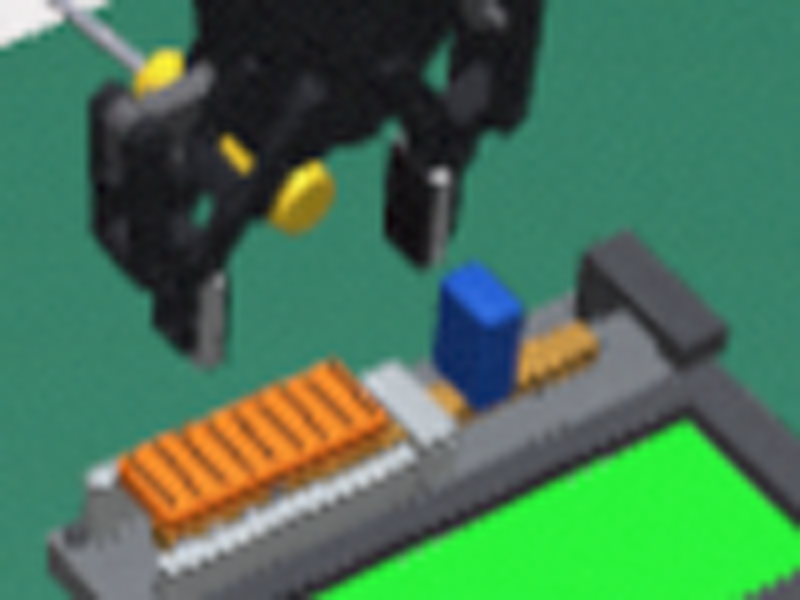

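Both fingertips are visible: the left one is above the catch's -y half at (356,196) and the right one above the gap, short of the tab, at (383,183). Tip z is about TCP +3 mm. I'll descend.

Emit:
{"op": "send_rows", "data": {"commands": "70 0 0 0.5 0;70 0 0 0.5 0;70 0 0 0.5 0;70 0 0 0.5 0;70 0 0 0 0;70 0 0 0 0"}}

```text
t: 3.45
tcp_pos: [0.5349, 0.1405, 0.0642]
tool_rot: [0.0, 1.0, -0.0, -0.001]
force: [-0.8, 0.3, 0.4]
finger_gap: 0.82
gripper_force: 0.0
```

Emit:
{"op": "send_rows", "data": {"commands": "70 0 0 0.1 0;70 0 0 0.1 0;70 0 0 0 0"}}

```text
t: 3.7
tcp_pos: [0.5357, 0.1405, 0.0613]
tool_rot: [0.0, 1.0, -0.0, 0.0]
force: [-0.3, -0.3, 0.6]
finger_gap: 0.823
gripper_force: 0.0
```

Emit:
{"op": "send_rows", "data": {"commands": "70 0 0 0.1 0;70 0 0 0.1 0;70 0 0 0 0"}}

```text
t: 3.95
tcp_pos: [0.5355, 0.1405, 0.0571]
tool_rot: [0.0, 1.0, -0.0, -0.0]
force: [0.3, 0.1, -0.3]
finger_gap: 0.821
gripper_force: 0.0
```

Emit:
{"op": "send_rows", "data": {"commands": "70 0 0 0.1 0;70 0 0 0 0;70 0 0 0 0"}}

```text
t: 4.2
tcp_pos: [0.5358, 0.1405, 0.0556]
tool_rot: [0.0, 1.0, -0.0, 0.0]
force: [-0.4, -0.6, 2.7]
finger_gap: 0.82
gripper_force: 1.5
```

Emit:
{"op": "send_rows", "data": {"commands": "70 0 0 0.1 0;70 0 0 0 0;70 0 0 0 0"}}

```text
t: 4.45
tcp_pos: [0.5358, 0.1405, 0.0535]
tool_rot: [0.0, 1.0, -0.0, 0.0]
force: [-1.2, 0.7, 3.8]
finger_gap: 0.821
gripper_force: 2.0
```

Emit:
{"op": "send_rows", "data": {"commands": "70 0 0 0.05 0;70 0 0 0 0;70 0 0 0 0"}}

```text
t: 4.7
tcp_pos: [0.5358, 0.1405, 0.0524]
tool_rot: [0.0, 1.0, -0.0, 0.0]
force: [-0.7, -0.6, 3.9]
finger_gap: 0.82
gripper_force: 2.3
```

Emit:
{"op": "send_rows", "data": {"commands": "70 0 0 0.05 0;70 0 0 0 0;70 0 0 0 0;70 0 0 0 0"}}

```text
t: 5.03
tcp_pos: [0.5358, 0.1405, 0.0514]
tool_rot: [0.0, 1.0, -0.0, 0.0]
force: [-0.6, -0.6, 4.9]
finger_gap: 0.822
gripper_force: 2.5
```

Emit:
{"op": "send_rows", "data": {"commands": "70 0 0 0.05 0;70 0 0 0 0;70 0 0 0 0;70 0 0 0 0"}}

```text
t: 5.37
tcp_pos: [0.5358, 0.1405, 0.0504]
tool_rot: [0.0, 1.0, -0.0, 0.0]
force: [-0.1, -0.1, 4.8]
finger_gap: 0.819
gripper_force: 2.7
```

Emit:
{"op": "send_rows", "data": {"commands": "70 0 0 0.03 0;70 0 0 0 0;70 0 0 0 0;70 0 0 0 0"}}

```text
t: 5.7
tcp_pos: [0.5358, 0.1405, 0.0499]
tool_rot: [0.0, 1.0, -0.0, 0.0]
force: [-0.8, -1.0, 5.8]
finger_gap: 0.821
gripper_force: 2.8
```

Emit:
{"op": "send_rows", "data": {"commands": "70 0 0.1 0 0;70 0 0.1 0 0;70 0 0.1 0 0;70 0 0 0 0"}}

```text
t: 6.03
tcp_pos: [0.5361, 0.146, 0.0499]
tool_rot: [-0.0, 1.0, -0.001, 0.0]
force: [0.3, -2.0, 5.6]
finger_gap: 0.819
gripper_force: 2.8
```

Emit:
{"op": "send_rows", "data": {"commands": "70 0 0.1 0 0;70 0 0.1 0 0;70 0 0 0 0"}}

```text
t: 6.28
tcp_pos: [0.5361, 0.15, 0.0499]
tool_rot: [-0.0, 1.0, -0.001, 0.0]
force: [-0.1, -2.4, 5.2]
finger_gap: 0.821
gripper_force: 2.8
```

Emit:
{"op": "send_rows", "data": {"commands": "70 0 0.1 0 0;70 0 0.1 0 0;70 0 0 0 0"}}

```text
t: 6.53
tcp_pos: [0.5362, 0.1536, 0.0499]
tool_rot: [-0.0, 1.0, -0.001, 0.0]
force: [-0.5, -4.1, 6.1]
finger_gap: 0.818
gripper_force: 3.0
```

Emit:
{"op": "send_rows", "data": {"commands": "70 0 0.1 0 0;70 0 0.1 0 0;70 0 0 0 0"}}

```text
t: 6.78
tcp_pos: [0.5361, 0.1575, 0.0499]
tool_rot: [-0.0, 1.0, -0.001, 0.0]
force: [1.2, -5.4, 6.5]
finger_gap: 0.821
gripper_force: 3.1
```

Emit:
{"op": "send_rows", "data": {"commands": "70 0 0.1 0 0;70 0 0.1 0 0;70 0 0 0 0"}}

```text
t: 7.03
tcp_pos: [0.5361, 0.1615, 0.0499]
tool_rot: [-0.0, 1.0, -0.001, 0.0]
force: [0.0, -4.9, 5.9]
finger_gap: 0.816
gripper_force: 3.1
```

Emit:
{"op": "send_rows", "data": {"commands": "70 0 0.1 0 0;70 0 0.1 0 0;70 0 0.1 0 0;70 0 0.1 0 0;70 0 0.1 0 0;70 0 0 0 0"}}

```text
t: 7.53
tcp_pos: [0.5361, 0.1715, 0.0499]
tool_rot: [-0.0, 1.0, -0.001, 0.0]
force: [-0.4, -3.8, 5.6]
finger_gap: 0.817
gripper_force: 3.1
```

Emit:
{"op": "send_rows", "data": {"commands": "70 0 0.1 0 0;70 0 0.1 0 0;70 0 0.1 0 0;70 0 0.1 0 0;70 0 0 0 0"}}

```text
t: 7.95
tcp_pos: [0.5361, 0.1796, 0.0499]
tool_rot: [-0.0, 1.0, -0.001, 0.0]
force: [0.1, -3.5, 6.2]
finger_gap: 0.819
gripper_force: 3.1
```

Emit:
{"op": "send_rows", "data": {"commands": "70 0 0.1 0 0;70 0 0.1 0 0;70 0 0 0 0"}}

```text
t: 8.2
tcp_pos: [0.5361, 0.1836, 0.0499]
tool_rot: [-0.0, 1.0, -0.001, 0.0]
force: [-0.6, -4.4, 6.8]
finger_gap: 0.819
gripper_force: 3.2
```

Emit:
{"op": "send_rows", "data": {"commands": "70 0 0.1 0 0;70 0 0 0 0;70 0 0 0 0"}}

```text
t: 8.45
tcp_pos: [0.5361, 0.1855, 0.0499]
tool_rot: [-0.0, 1.0, -0.001, 0.0]
force: [-0.7, -4.4, 5.9]
finger_gap: 0.819
gripper_force: 3.3
```

Emit:
{"op": "send_rows", "data": {"commands": "70 0 0.05 0 0;70 0 0 0 0;70 0 0 0 0"}}

```text
t: 8.7
tcp_pos: [0.5361, 0.1861, 0.05]
tool_rot: [-0.0, 1.0, -0.001, 0.0]
force: [1.0, -5.9, 6.4]
finger_gap: 0.818
gripper_force: 4.6
```

Emit:
{"op": "send_rows", "data": {"commands": "70 0 0.05 0 0;70 0 0 0 0;70 0 0 0 0"}}

```text
t: 8.95
tcp_pos: [0.5361, 0.1862, 0.05]
tool_rot: [-0.001, 1.0, -0.002, 0.0]
force: [0.5, -8.9, 5.9]
finger_gap: 0.821
gripper_force: 6.2
```

Run:
```python
from station import cams
from h import *
d=cams.snapshot("scene"); cv2.imwrite("pics/c3.png",cv2.resize(d["pixels"][150:225,330:430],(800,600),interpolation=cv2.INTER_CUBIC)[:,:,::-1])
```

```text
(no output)
```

View pics/c3.png

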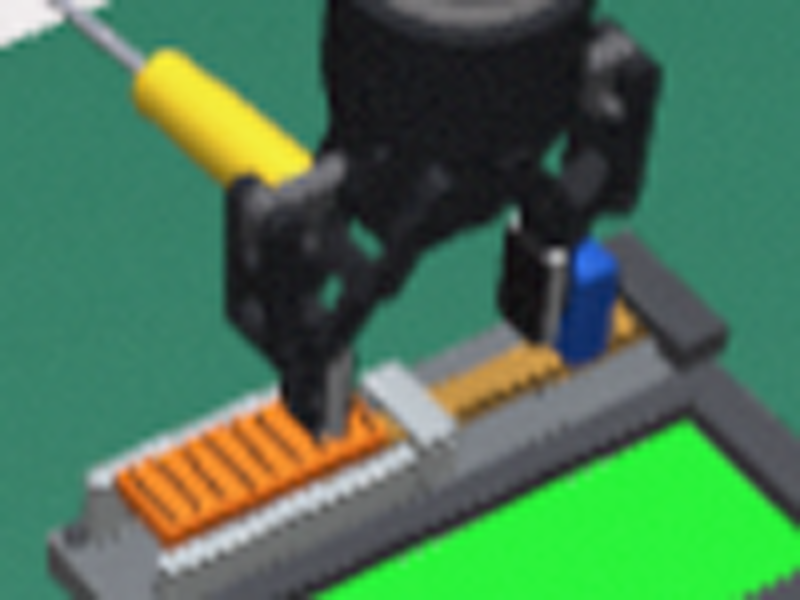

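The bolt now passes under the keeper, with the tab at crop px (590,300). TCP stalled at y 0.186 while the force rose, so the bolt is on its stop. I'll back off and lift.

Emit:
{"op": "send_rows", "data": {"commands": "70 0 -0.1 0 0;70 0 -0.1 0 0;70 0 0 0 0;70 0 0 -0.1 0;70 0 0 -0.1 0;70 0 0 -0.1 0;70 0 0 -0.1 0;70 0 0 -0.1 0;70 0 0 -0.4 0;70 0 0 -0.8 0;70 0 0 -1 0;70 0 0 -1 0;70 0 0 -1 0;70 0 0 -1 0;70 0.5 0 -1 0;70 1 0 -0.5 0;70 1 0 0 0;70 1 0 0 0;70 0 0 0 0"}}

```text
t: 10.58
tcp_pos: [0.4601, 0.1843, 0.1936]
tool_rot: [-0.0, 1.0, -0.0, -0.003]
force: [-0.8, 0.0, -0.1]
finger_gap: 0.819
gripper_force: 0.0
```

Run:
```python
from station import cams,readout
from h import *
import pickle
a=pickle.load(open("scene.pkl","rb"));d=cams.snapshot("scene")
for s in(a,d):
    for nm,lo,hi,z in(("o",(8,150,100),(20,255,255),.056),("b",(105,140,60),(125,255,255),.057)):
        for c in blobs(s,lo,hi,20):
            p=onz(s,[cv2.minAreaRect(c)[0]],z)[0]
            if abs(p[0]-.54)<.05 and p[1]>0: print(nm,cv2.boundingRect(c),p.round(4))
cv2.imwrite("pics/c4.png",cv2.resize(d["pixels"][150:225,330:430],(800,600),interpolation=cv2.INTER_CUBIC)[:,:,::-1])
print(readout.sense()["force"])
```

```text
o (345, 196, 35, 22) [0.5397 0.1205 0.056 ]
o (395, 191, 9, 8) [0.5549 0.2186 0.056 ]
b (384, 183, 11, 18) [0.5358 0.2037 0.057 ]
o (345, 196, 35, 21) [0.5384 0.1211 0.056 ]
o (385, 193, 15, 9) [0.5547 0.1992 0.056 ]
b (396, 178, 11, 17) [0.5356 0.2396 0.057 ]
[ 0.21020385 -0.8497823   0.19624235]
```

View pics/c4.png

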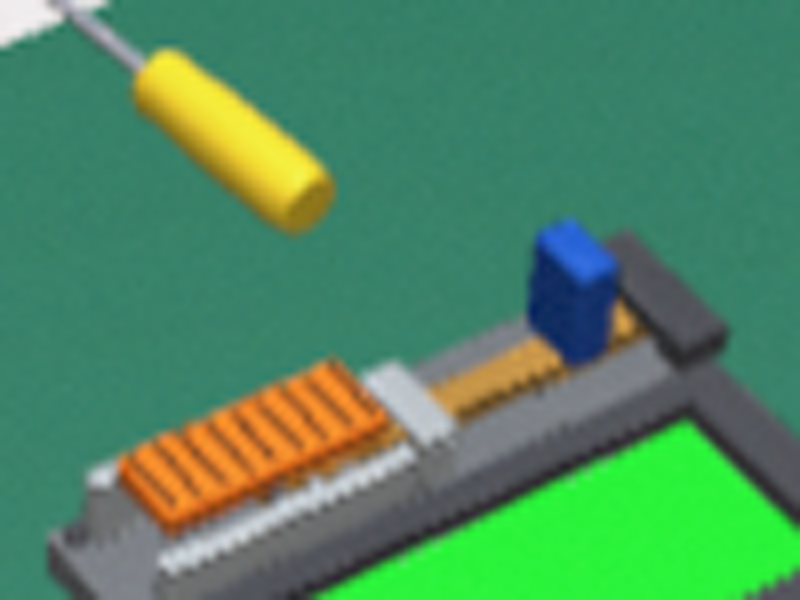

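The tab at crop px (575,290) has moved 35.9 mm, the catch at (255,445) is back up, and the arm is clear.

```bash
python3 -c "from station import sign_off;print(sign_off())"
```

```text
the job is handed in; nothing more can be done
None
```

The job is handed in: on the green jig the bolt is fully home (about 36 mm of travel measured), the catch has sprung back up, and the arm is clear; I touched only that catch and bolt tab.

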